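Seat the microscope's camera lens in the V-block and hold it down

TASK

I need to work on the microscope's camera lens: lift the black barrel out of its open carton without dropping it and lay it about centred along the V-block, either way round, with its plain tube resting on both faces of the V and its wide ring clear of the end. Shut the carton's flap right down, tab tucked in behind the front rim, so that no dust gets to the eyepiece still inside, and leave the eyepiece, the cleaner bottle and the stain jar where they are. Finish holding: press straight down on the middle of the barrel with about 10 newtons so that it bears firmly on both faces of the V, and keep pressing like that at the end; do not let go.

Things in the scene. Friction and masses are not known exactly. Their poses are not given: they have to be found in the camera images.
- barrel: Black lens barrel, 0.2 kg, lying level: plain tube 30 mm in diameter, 112 mm long along its x, then a wide dark ring (38 mm diameter, 14 mm long) beyond its -x end. Origin on the axis at mid-tube (tube x -56 to +56 mm, ring -70 to -56 mm). It starts in the carton's foam, ring towards the robot, axis 40 mm above the bench; both ends of the tube rest in foam slots, mid-tube lies over a finger well.
- carton: White lens carton fixed to the bench, 152 (x) by 160 (y) by 60 mm high, walls 3 mm, open top; origin on the bench under its centre. Flap crease on the far (+x) edge; front rim is -x. Barrel lies along x with its origin at x 10, y -25 mm. Finger well round mid-tube: x -16 to 36 mm, at least 30 mm free each side of the tube, open down to 4 mm above the bench. Foam is at most 42 mm high.
- flap (a joint): Angle of the carton's flap: 0 = shut, tab behind the front rim; 1.57 = upright; 2.0 = stop, leaning away to +x. Crease along the carton's y at x = 76 mm, 60 mm above the bench. Stiff board 152 mm long from the crease, 158 wide, 3 thick, with an 18 mm tab bent down near its free edge. Stays where it is left; about 0.5 N at the free edge moves it.
- flap_edge (a point): Middle of the flap's free edge, on its outer face (the upper face when shut), 152 mm from the crease; 63 mm above the bench when shut.
- vblock: Aluminium V-block fixed to the bench, base 84 (x) by 110 (y) by 14 mm; origin on the bench under its centre. A 90-degree V runs along its x on two lands, x 22 to 42 and -42 to -22 mm, 60 mm wide; mouth 36 mm wide, top 47, V bottom 29 mm above the bench. Between the lands cut down to the base, so fingers can straddle the tube. Tube seated: axis 50, crest 65 mm above the bench, over the origin.
- face_left: The +y half of the V (both lands' sloping faces on that side); same origin and axes as the V-block.
- face_right: The -y half of the V (both lands' sloping faces on that side); same origin and axes as the V-block.
- eyepiece: Bystander: microscope eyepiece standing upright in the carton's foam on the +y side of the barrel, 35 mm in diameter, 44 mm high, its top 54 mm above the bench; origin under its foot.
- cleaner: Bystander: small white bottle, 34 mm in diameter, 85 mm high, standing on the bench beyond the work; origin under its foot.
- stain_jar: Bystander: amber jar with a black cap, 58 mm in diameter, 75 mm high, standing on the bench between the carton and the V-block; origin under its foot.

How it is judged:
By the outcome, as a careful person would: the job done as asked, in the order asked, and still so for the second after the job is handed in, while the arm keeps its last pose, push and grip.
It also fails if it takes over 72 s, if anything falls off the work surface, if the arm or the gripper's body presses on something with over 40 N, if the wrist force passes 120 N, or if a joint passes its speed limit or range.

ROBOT

A 6-joint arm with a two-finger parallel gripper is mounted at the origin on the work surface. World frame = base frame: x ahead of the robot, y to its left, z up, the work surface at z = 0. Lengths are in mm, angles in degrees, forces in N, time in s.
With the tool pointing down it reaches from about 300 to 850 mm from the base axis. Payload 4.2 kg.
Tool frame: the origin (TCP) lies at the very end of the fingers, on their centre line; the grasp point (between the pads) lies 19 mm behind it; z points along the fingers, y is the line along which they close (so a half turn about z gives the same grasp; the last joint's range is limited). The gripper opens to 91 mm and grips with 3 to 60 N. Pads are 32 mm wide; open, the fingers measure 118 mm over their backs; the gripper's body (76 mm by 178 mm) begins 60 mm behind the grasp point.
Start: joints at [-77.75, 18.312, 89.639, -0, 72.044, -1.146], TCP at [133.216, -559.375, 175.976] pointing down, gripper open.
Joint ranges: [-177.97, 177.97], [-48.28, 115.42], [12.27, 149.76], [-77.06, 257.06], [2.81, 150.46], [-146.56, 146.56]. Speed limits (degrees/s): [147.25, 147.25, 180, 180, 180, 180].

INTERFACE

Orientations are given as [roll, pitch, yaw] about the fixed x, y, z axes, in that order (R = Rz(yaw) Ry(pitch) Rx(roll)).
In Python, from workcell import env gives the robot as it stands.
- The arm moves only by the shell command python3 -m pendant 'ROWS' [FORCE]. ROWS is a JSON object of lists of equal length, an entry for each row: "translation": the shift along the tool's x, y, z in mm, a list of three; "roll": the turn about the tool's z in rad; "hand": the closure in counts, from 0 (fully open) to 255 (shut). In form: {"translation": [[dx, dy, dz], ...], "roll": [roll, ...], "hand": [hand, ...]}. A call has exactly 8 rows; each row shifts and turns the commanded pose from where the row before left it, along the tool's axes as they then stand; what a row does not reach is not made up. A row lasts 1/12 s, in which the tool goes at most 41.7 mm and 7.16 degrees, less where a joint would pass 70% of its speed; a pose out of reach is approached as far as the arm can. A call with a gripper value outside its range is refused whole. The fingers move at their own pace and stop on an object; FORCE is the grip in N (left out, the last holds). Time passes only in rows, so rows that do not move let the fingers close, or fill a call up. It gives the time, the measured TCP pose, the force, the opening and the grip force at its end, in the units of the state.
- env.state(): the state, without advancing time (a new reading comes with each control period).
- env.grab_frame(name): name is "scene" or "top" or "wrist"; returns a dict with "frame" (400x640x3 uint8, red, green, blue), "z_map" (400x640 float32, mm along the optical axis (not along the pixel's ray), 0 where there is no reading), "fx", "fy", "cx", "cy" (pixels), "pose" (4x4, takes a point from camera to world coordinates). Camera axes: x right, y down, z forward; pixel columns grow to the right and rows downward; lengths in mm; the calibration is good to about 2 mm. A picture is of the moment at which its call begins.
- env.job_done(): hands the job in; it is judged then, once.
Trained networks look in a picture, given as the dict that the camera call returned (one of the last four; its "shot" number tells which), for a name from the list of things; names that differ only in an ending like _2 or _b are one class to them, and where a whole thing is asked for, a point or a joint stands for the part that bears it (a point fixed in the world has none). Each returns a list of dicts, best first, with "score" (0 to 1); they miss things now and then, are a little off and sometimes report something else, mostly with a low value. They report only what shows in the picture. A call takes as long as a camera call.
- env.recognise(picture, label): "rect" ([centre column, centre row, width, height] in pixels, round what is visible of it).
- env.regions_of(picture, label): "pixels" (400x640 bool, what is visible of it) and "rect" ([centre column, centre row, width, height] in pixels, round what is visible of it).
The state is a dict: "time_s": time; "qpos": joint angles; "qvel": joint speeds; "effort": joint torques, N m; "ee_pos": TCP position; "ee_rot": TCP orientation; "force": force on the tool from outside, world axes, zero at the start; "torque": the same for the moment, N m; "gripper_width": finger opening in mm; "gripper_force": force on a finger pad.
Only numpy, scipy, OpenCV 4.12 (cv2) and the standard library are available. Lean on these libraries where they do the work, as an engineer would, in place of code of your own. Each camera call takes 0.05 s, during which the arm holds its last target. There are 200 camera calls.

## Working session

There is one attempt and no reset: what is moved stays moved. The work goes in short steps, Python scripts to look and compute and a shell command to move; the robot and the scene stay as the last step left them, time stands still between calls to the robot, and variables do not carry over. Pictures are saved under pics/ and viewed, at most 10 in all, crops included, and the job is handed in when it is done.

```bash
ls; mkdir -p pics; cat > h.py <<'E'
import numpy as np, cv2
from workcell import env
def pts(p,m):
    v,u=np.nonzero(m&(p["z_map"]>0)); z=p["z_map"][v,u]
    c=np.stack([(u-p["cx"])/p["fx"]*z,(v-p["cy"])/p["fy"]*z,z,np.ones_like(z)])
    return (np.array(p["pose"])@c)[:3].T
E
python3 - <<'E'
from h import *
print(env.state())
for n in("top","scene"):
    p=env.grab_frame(n); cv2.imwrite(f"pics/{n}0.png",p["frame"][:,:,::-1])
    print(n,p["pose"],p["fx"])
    for l in("barrel","carton","flap","vblock","eyepiece","cleaner","stain_jar"):
        for r in env.regions_of(p,l)[:2]:
            q=pts(p,r["pixels"])
            print(l,round(r["score"],2),np.round(r["rect"]),np.round(np.percentile(q,[2,50,98],axis=0)).tolist() if len(q) else None)
E
```

```text
pics
{'time_s': 0.0, 'qpos': array([-7.77510616e+01,  1.83506149e+01,  8.97061731e+01, -1.60467574e-03,
        7.20419268e+01, -1.14456667e+00]), 'qvel': array([ 0.0133933 , -0.04279132, -0.028065  ,  0.02740867,  0.01608641,
        0.0485543 ]), 'effort': array([ 2.17987523e-03, -4.12452078e+01, -2.31970918e+01,  7.31058419e-02,
        4.57701471e-02, -1.14854624e-04]), 'ee_pos': array([ 133.07699843, -558.81270355,  175.13218712]), 'ee_rot': array([-1.79901274e+02, -4.46498264e-04,  1.33940008e+01]), 'force': array([-0.80407166, -0.69584311,  0.72380343]), 'torque': array([-0.01108831, -0.05168185, -0.00634283]), 'gripper_force': 0.0, 'gripper_width': 91.36099427141598}
top [[-1.56012841e-02 -9.78502350e-01  2.05644720e-01  2.87271021e+02]
 [-9.99875589e-01  1.47894746e-02 -5.48425230e-03 -2.25705438e+00]
 [ 2.32497640e-03 -2.05704697e-01 -9.78611349e-01  1.19582124e+03]
 [ 0.00000000e+00  0.00000000e+00  0.00000000e+00  1.00000000e+00]] 515.2830999314666
barrel 0.93 [409. 198.  32.  60.] [[466.0, -255.0, 9.0], [521.0, -224.0, 54.0], [585.0, -197.0, 61.0]]
carton 0.62 [398. 182.
[... 1316 characters left out ...]
. 294.  66.  38.] [[468.0, -258.0, 38.0], [517.0, -231.0, 52.0], [578.0, -210.0, 58.0]]
carton 0.86 [234. 283. 126. 130.] [[432.0, -294.0, 2.0], [527.0, -205.0, 41.0], [622.0, -118.0, 210.0]]
flap 0.87 [275. 277.  52. 121.] [[576.0, -252.0, 67.0], [602.0, -186.0, 206.0], [628.0, -110.0, 211.0]]
vblock 0.86 [347. 143.  43.  48.] [[447.0, 146.0, 4.0], [490.0, 194.0, 15.0], [540.0, 252.0, 47.0]]
eyepiece 0.96 [248. 260.  20.  27.] [[488.0, -175.0, 17.0], [508.0, -161.0, 53.0], [519.0, -143.0, 56.0]]
cleaner 0.67 [380. 240.  20.  31.] [[666.0, 10.0, 6.0], [682.0, 18.0, 53.0], [695.0, 33.0, 85.0]]
stain_jar 0.98 [273. 196.  29.  38.] [[433.0, -44.0, 8.0], [464.0, -25.0, 66.0], [483.0, 6.0, 77.0]]
```

```bash
python3 - <<'E'
import cv2
a=cv2.imread("pics/top0.png")[80:280,170:470]
cv2.imwrite("pics/top0c.png",cv2.resize(a,(800,533),interpolation=cv2.INTER_CUBIC))
E
python3 - <<'E'
from h import *
# fine fits from top/scene: barrel axis dir, carton rim, vblock base orientation
for n in("top","scene"):
    p=env.grab_frame(n)
    for l,zr in(("barrel",(45,70)),("carton",(56,66)),("vblock",(8,20)),("vblock",(42,55))):
        r=env.regions_of(p,l)[0]; q=pts(p,r["pixels"]); q=q[(q[:,2]>zr[0])&(q[:,2]<zr[1])]
        R=cv2.minAreaRect(q[:,:2].astype(np.float32)); print(n,l,zr,len(q),np.round(R[0],1),np.round(R[1],1),round(R[2],1),np.round(np.median(q,axis=0),1))
    r=env.regions_of(p,"flap")[0]; q=pts(p,r["pixels"]); q=q[q[:,2]>60]
    k=np.linalg.svd(q-np.median(q,axis=0))[2][2] if len(q)<4000 else 0
    print("flap normal",k, q[np.argsort(-q[:,2])[:40]].mean(0))
E
```

```text
top barrel (45, 70) 719 [ 528.2 -225.7] [126.9  37.5] 15.9 [ 523.8 -223.6   54.7]
top carton (56, 66) 497 [ 519.4 -202. ] [154.3 161.1] 16.8 [ 539.4 -198.8   61.4]
top vblock (8, 20) 1163 [490.2 206.7] [ 85.5 109.9] 24.1 [491.3 204.7  15.5]
top vblock (42, 55) 297 [490.4 207. ] [84.1 60.3] 24.3 [480.5 207.1  47.2]
flap normal [-0.95565309 -0.29070064  0.04712016] [ 603.88640699 -176.50907025  214.77564885]
scene barrel (45, 70) 981 [ 523.1 -229. ] [118.2  35.3] 16.0 [ 515.9 -230.7   52.6]
scene carton (56, 66) 569 [ 518.8 -203. ] [156.3 161.4] 17.1 [ 479.5 -254.3   59.1]
scene vblock (8, 20) 988 [488.9 205.2] [ 83.8 114.3] 24.2 [489.9 189.6  13.8]
scene vblock (42, 55) 235 [488.5 206.2] [83.6 63.9] 24.5 [499.2 205.4  46. ]
flap normal [ 0.95369001  0.30056858 -0.01157163] [ 609.43492028 -183.53051512  212.27303852]
```

View pics/top0c.png

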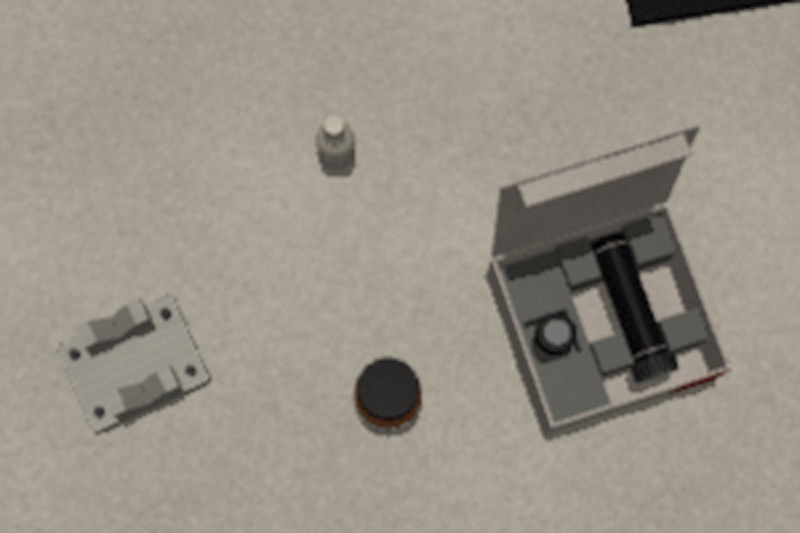

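```bash

python3 -m pendant '{"translation":[[29,-14.5,0],[29,-14.5,0],[29,-14.5,0],[29,-14.5,0],[29,-14.5,0],[29,-14.5,0],[29,-14.5,0],[29,-14.5,0]],"roll":[0,0,0,0,0,0,0,0],"hand":[115,115,115,115,115,115,115,115]}' 25
python3 -m pendant '{"translation":[[29,-14.5,0],[29,-14.5,0],[29,-14.5,0],[29,-14.5,0],[29,-14.5,0],[29,-14.5,0],[5,-5,0],[0,0,0]],"roll":[0,0,0,0,0,0,0,-0.054],"hand":[115,115,115,115,115,115,115,115]}'
python3 - <<'E'
from h import *
s=env.state(); print(s["ee_pos"],s["ee_rot"],s["gripper_width"])
p=env.grab_frame("wrist"); cv2.imwrite("pics/w1.png",p["frame"][:,:,::-1])
for l,zr in(("barrel",(45,70)),("carton",(56,66))):
    for r in env.regions_of(p,l)[:1]:
        q=pts(p,r["pixels"]); q=q[(q[:,2]>zr[0])&(q[:,2]<zr[1])]
        R=cv2.minAreaRect(q[:,:2].astype(np.float32)); print(l,r["score"],len(q),R,np.median(q,axis=0))
E
```

```text
time_s: 2.07
ee_pos: [333.0, -391.6, 176.1]
ee_rot: [180.0, -0.0, 13.4]
force: [0.1, -1.0, -0.5]
gripper_width: 49.9
gripper_force: 0.0
time_s: 2.73
ee_pos: [486.2, -260.0, 175.8]
ee_rot: [-180.0, -0.0, 16.7]
force: [-0.8, -0.3, 0.3]
gripper_width: 50.5
gripper_force: 0.0
[ 486.23900721 -260.02059185  175.76656908] [-1.79980807e+02 -9.93258811e-03  1.67391113e+01] 50.51441931119968
barrel 0.77 3518 ((527.3348999023438, -224.4757080078125), (126.5000991821289, 37.86173629760742), 16.98821449279785) [ 530.04957921 -224.32688079   54.68077058]
carton 0.61 2531 ((517.9034423828125, -202.1817169189453), (153.2411346435547, 160.75070190429688), 17.36925506591797) [ 540.4960527  -184.58778142   61.25802915]
```

View pics/w1.png

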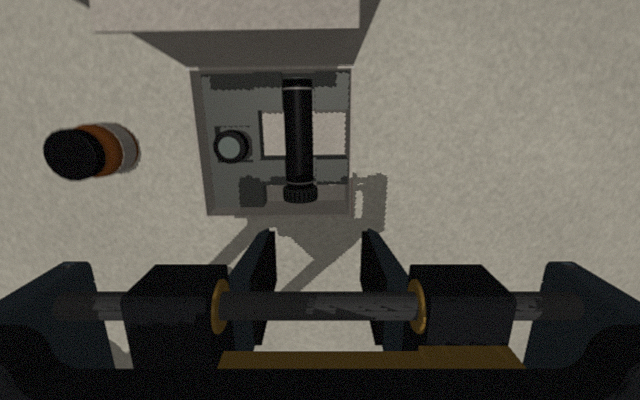

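```bash

python3 -m pendant '{"translation":[[19,-7,0],[19,-7,0],[19.3,-7.2,0],[0,0,15],[0,0,20],[0,0,20],[0,0,20],[0,0,15]],"roll":[0,0,0,0,0,0,0,0],"hand":[115,115,115,115,115,115,115,115]}'
python3 - <<'E'
from h import *
p=env.grab_frame("wrist"); print(np.round(p["pose"],2)); s=env.state(); print(s["ee_pos"],s["force"])
cv2.imwrite("pics/w2.png",p["frame"][:,:,::-1])
E
```

```text
time_s: 3.55
ee_pos: [532.4, -225.7, 84.4]
ee_rot: [-179.9, 0.1, 16.4]
force: [-0.4, -0.4, 0.4]
gripper_width: 49.9
gripper_force: 0.0
[[ 2.8000e-01 -9.2000e-01 -2.9000e-01  6.1295e+02]
 [-9.6000e-01 -2.7000e-01 -8.0000e-02 -2.0185e+02]
 [-0.0000e+00  3.0000e-01 -9.5000e-01  2.9448e+02]
 [ 0.0000e+00  0.0000e+00  0.0000e+00  1.0000e+00]]
[ 530.68080776 -224.96573989   81.74106084] [-0.39796219  0.77986923 -1.72980707]
```

View pics/w2.png

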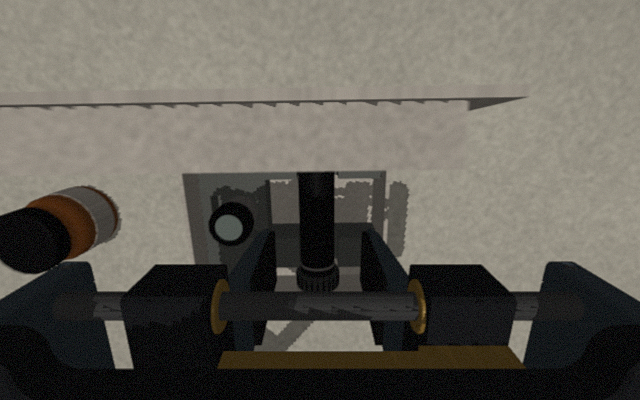

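```bash

python3 -m pendant '{"translation":[[0,0,0],[0,0,0],[0,0,5],[0,0,5],[0,0,5],[0,0,5],[0,0,0],[0,0,0]],"roll":[0,0,0,0,0,0,0,0],"hand":[115,115,115,115,115,115,115,115]}'
python3 - <<'E'
from h import *
for i in range(3):
  p=env.grab_frame("wrist"); s=env.state(); print(s["ee_pos"],s["ee_rot"],s["force"])
r=env.regions_of(p,"barrel")[0]; q=pts(p,r["pixels"]); q=q[(q[:,2]>42)&(q[:,2]<70)]
R=cv2.minAreaRect(q[:,:2].astype(np.float32)); print(r["score"],len(q),R)
q=q[q[:,2]>50]; print(cv2.fitLine(q[:,:2].astype(np.float32),cv2.DIST_L2,0,.01,.01).ravel())
E
```

```text
time_s: 4.27
ee_pos: [533.5, -225.1, 65.6]
ee_rot: [-180.0, 0.0, 16.5]
force: [0.5, -0.0, 0.3]
gripper_width: 50.0
gripper_force: 0.0
[ 533.80017619 -225.20149162   65.87632236] [-1.79999894e+02  6.09141067e-03  1.64914233e+01] [ 0.03017713 -0.59862181 -0.73272605]
[ 533.97156602 -225.25794716   66.06641627] [ 1.79982839e+02 -1.45925738e-02  1.64929408e+01] [ 0.20552216  0.62674152 -0.68028361]
[ 533.9813619  -225.2848605    66.14008029] [ 1.79978236e+02 -1.69718867e-02  1.64940740e+01] [ 0.25196638  0.24532942 -0.68525061]
0.72 3645 ((515.9793701171875, -225.8358917236328), (83.85953521728516, 37.592559814453125), 20.150955200195312)
[ 9.5562911e-01  2.9457262e-01  5.1950507e+02 -2.2732024e+02]
```

```bash

python3 -m pendant '{"translation":[[1,-2,5],[0,0,8],[0,0,8],[0,0,8],[0,0,8],[0,0,6],[0,0,2],[0,0,0]],"roll":[0,0,0,0,0,0,0,0],"hand":[115,115,115,115,115,115,115,115]}'
python3 -m pendant '{"translation":[[0,0,0],[0,0,0],[0,0,0],[0,0,0],[0,0,0],[0,0,0],[0,0,0],[0,0,0]],"roll":[0,0,0,0,0,0,0,0],"hand":[130,140,150,165,180,200,220,230]}' 25
```

```text
time_s: 5.13
ee_pos: [533.7, -222.8, 20.0]
ee_rot: [-179.9, 0.1, 16.5]
force: [0.2, -0.8, -0.2]
gripper_width: 50.1
gripper_force: 0.0
time_s: 5.8
ee_pos: [534.2, -223.0, 21.0]
ee_rot: [180.0, -0.0, 16.5]
force: [-0.2, -0.9, 0.6]
gripper_width: 10.6
gripper_force: 0.0
```

```bash

python3 - <<'E'
from h import *
p=env.grab_frame("wrist"); s=env.state(); print(s["ee_pos"],s["gripper_width"],s["gripper_force"])
a=p["frame"]
t=env.grab_frame("scene"); b=cv2.resize(t["frame"][200:360,150:350],(500,400),interpolation=cv2.INTER_CUBIC)
cv2.imwrite("pics/g.png",np.vstack([cv2.resize(a,(480,300)),cv2.resize(b,(480,300))])[:,:,::-1])
E
```

```text
[ 534.15266069 -223.04179916   20.98835093] 9.231041801186187 0.0
```

View pics/g.png

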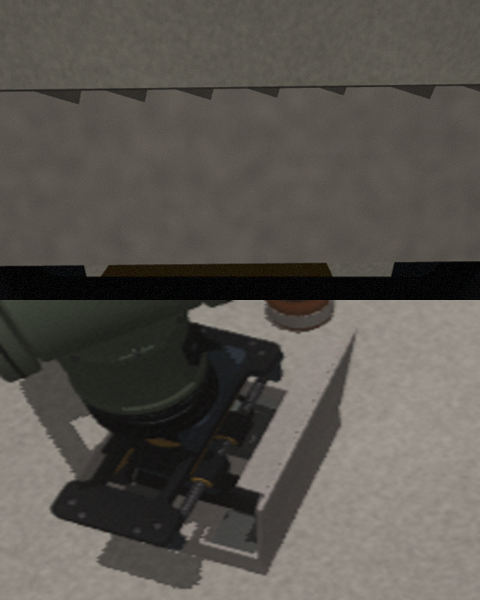

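```bash

python3 - <<'E'
from h import *
for n in("top","scene"):
    p=env.grab_frame(n)
    for r in env.regions_of(p,"barrel")[:2]:
        q=pts(p,r["pixels"]); print(n,r["score"],np.round(r["rect"]),np.round(np.percentile(q,[2,50,98],axis=0)).tolist())
    f=p["frame"][130:270,330:480] if n=="top" else p["frame"][190:370,140:340]
    cv2.imwrite(f"pics/{n}2.png",cv2.resize(f,(600,560),interpolation=cv2.INTER_CUBIC)[:,:,::-1])
E
```

```text
scene 0.88 [228. 300.  63.  25.] [[477.0, -261.0, 3.0], [547.0, -233.0, 50.0], [608.0, -209.0, 206.0]]
```

View pics/top2.png

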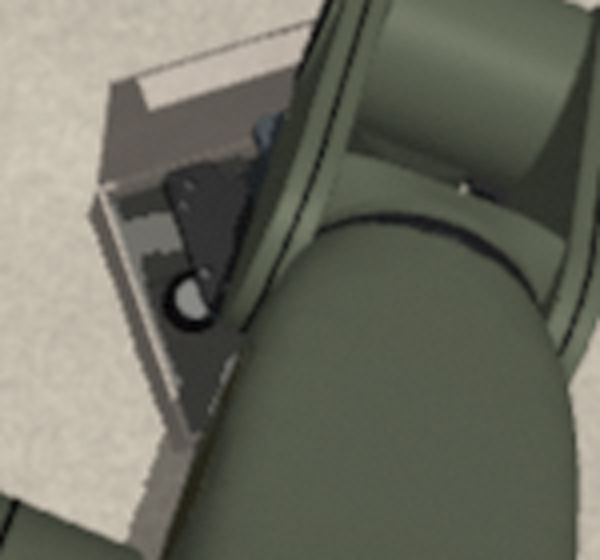

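View pics/scene2.png

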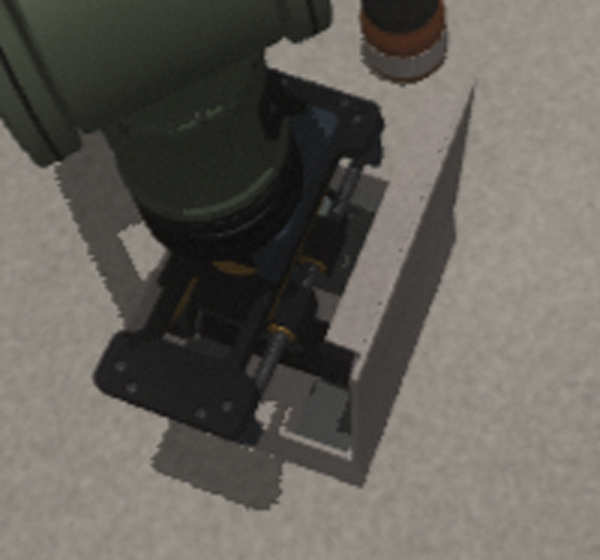

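```bash

python3 - <<'E'
from h import *
p=env.grab_frame("scene")
P=[]
for u,v in((282,332),(312,265)):
    m=np.zeros((400,640),bool); a,b=int(190+v/3.11),int(140+u/3); m[a-1:a+2,b-1:b+2]=1
    P.append(np.median(pts(p,m),axis=0)); print(P[-1])
print(np.linalg.norm(P[1]-P[0]))
s=env.state(); print(s)
E
python3 -m pendant '{"translation":[[0,0,0],[0,0,0],[0,0,0],[0,0,0],[0,0,0],[0,0,0],[0,0,0],[0,0,0]],"roll":[0,0,0,0,0,0,0,0],"hand":[240,250,255,255,255,255,255,255]}' 25
```

```text
[ 572.15205857 -243.28325692  156.57004895]
[ 561.8416964  -208.84106016  154.04737423]
36.04070439621
{'time_s': 6.15, 'qpos': array([-2.37958131e+01,  2.65365021e+01,  1.01201739e+02, -4.80854069e-03,
        5.22579838e+01,  4.97153362e+01]), 'qvel': array([ 0.10662247, -0.01410385, -0.06079713, -0.02174748, -0.030329  ,
        0.00051023]), 'effort': array([-7.11303419e-04, -4.44491315e+01, -1.88339406e+01,  6.10574777e-02,
       -3.50954337e-02, -2.77501776e-06]), 'ee_pos': array([ 534.19644085, -223.02072165,   20.9363478 ]), 'ee_rot': array([ 1.79994658e+02, -4.21145288e-04,  1.64917940e+01]), 'force': array([0.83606936, 0.85293739, 0.04706764]), 'torque': array([-0.04206098,  0.0219012 , -0.01851177]), 'gripper_force': 0.0, 'gripper_width': 8.874198754129376}
time_s: 6.82
ee_pos: [534.2, -223.0, 21.0]
ee_rot: [180.0, 0.0, 16.5]
force: [0.3, 1.2, 0.2]
gripper_width: 0.4
gripper_force: 0.0
```

```bash

python3 - <<'E'
from h import *
p=env.grab_frame("scene")
r=env.regions_of(p,"barrel")
for x in r[:2]:
    q=pts(p,x["pixels"]); q=q[q[:,2]<130]
    c,s=np.cos(.295),np.sin(.295); d=q[:,:2]-[518.5,-202.5]; X=d@[c,s]; Y=d@[-s,c]
    print(x["score"],len(q))
    for a in range(-80,80,15):
        m=(X>a)&(X<=a+15)
        if m.sum()>3: print(a,m.sum(),np.round(np.percentile(Y[m],[5,50,95])),np.round(np.percentile(q[m,2],[5,50,95])))
E
```

```text
0.81 533
-65 20 [-44. -42. -31.] [32. 46. 55.]
-50 104 [-42. -35. -27.] [39. 51. 56.]
-35 75 [-39. -34. -28.] [42. 50. 55.]
-20 17 [-38. -33. -30.] [47. 52. 54.]
-5 23 [-39. -35. -32.] [41. 49. 53.]
10 70 [-39. -34. -20.] [39. 50. 60.]
25 128 [-39. -31. -16.] [40. 52. 56.]
40 94 [-39. -33. -25.] [42. 52. 55.]
```

```bash

python3 - <<'E'
from h import *
p=env.grab_frame("scene")
f=p["frame"].astype(int); m=np.zeros((400,640),bool)
y=(f[:,:,0]-f[:,:,2]>45); m[250:320,200:270]=y[250:320,200:270]
n,l,st,c=cv2.connectedComponentsWithStats(m.astype(np.uint8))
for i in range(1,n):
    if st[i,4]>2: print(c[i],st[i,4],np.round(np.median(pts(p,l==i),axis=0),1))
cv2.imwrite("pics/x.png",f[190:370,140:340,::-1])
a=cv2.imread("pics/scene2.png"); b=cv2.resize(p["frame"][190:370,140:340],(600,560),interpolation=cv2.INTER_CUBIC)[:,:,::-1]
d=np.abs(a.astype(int)-b).sum(2); v,u=np.nonzero(d>60); print(len(v),np.percentile(u,[1,50,99]) if len(u) else 0,np.percentile(v,[1,50,99]) if len(u) else 0)
E
```

```text
493 [ 64.   291.   323.08] [199. 295. 406.][ WARN:0@0.849] global loadsave.cpp:1063 imwrite_ Unsupported depth image for selected encoder is fallbacked to CV_8U.
```

```bash

python3 -m pendant '{"translation":[[0,0,-2],[0,0,-3],[0,0,-4],[0,0,-4],[0,0,-4],[0,0,-3],[0,0,0],[0,0,0]],"roll":[0,0,0,0,0,0,0,0],"hand":[255,255,255,255,255,255,255,255]}' 25
python3 - <<'E'
from h import *
p=env.grab_frame("scene")
r=env.regions_of(p,"barrel")
for x in r[:1]:
    q=pts(p,x["pixels"]); q=q[q[:,2]<130]
    c,s=np.cos(.295),np.sin(.295); d=q[:,:2]-[518.5,-202.5]; X=d@[c,s]; Y=d@[-s,c]
    print(x["score"],len(q))
    for a in range(-80,80,15):
        m=(X>a)&(X<=a+15)
        if m.sum()>3: print(a,m.sum(),np.round(np.percentile(Y[m],[5,50,95])),np.round(np.percentile(q[m,2],[5,50,95])))
F=[]
for i in range(10): env.grab_frame("scene"); F.append(env.state()["force"])
print(np.mean(F,axis=0))
E
```

```text
time_s: 7.63
ee_pos: [534.3, -223.1, 41.3]
ee_rot: [180.0, -0.0, 16.5]
force: [-0.1, 0.9, 0.0]
gripper_width: 0.7
gripper_force: 0.0
0.68 707
-65 89 [-42. -34. -21.] [45. 56. 59.]
-50 132 [-40. -32. -22.] [41. 52. 58.]
-35 81 [-39. -31. -22.] [44. 53. 55.]
-20 34 [-39. -34. -27.] [41. 51. 55.]
-5 25 [-39. -34. -28.] [43. 51. 54.]
10 121 [-39. -31. -14.] [42. 52. 55.]
25 126 [-39. -31. -17.] [41. 52. 56.]
40 96 [-39. -33. -25.] [42. 51. 55.]
[-0.00861574  0.23167252 -0.00122259]
```

```bash

python3 -m pendant '{"translation":[[0,0,-10],[0,0,-15],[0,0,-15],[0,0,-15],[0,0,-15],[0,0,-10],[0,0,0],[0,0,0]],"roll":[0,0,0,0,0,0,0,0],"hand":[255,255,255,255,255,255,255,255]}' 25
python3 -m pendant '{"translation":[[0,0,0],[0,0,0],[0,0,0],[0,0,0],[0,0,0],[0,0,0],[0,0,0],[0,0,0]],"roll":[0,0,0,0,0,0,0,0],"hand":[255,255,255,255,255,255,255,255]}' 25
python3 - <<'E'
from h import *
p=env.grab_frame("wrist"); s=env.state(); print(s["ee_pos"],s["gripper_width"])
cv2.imwrite("pics/w3.png",p["frame"][:,:,::-1])
m=np.ones((400,640),bool); q=pts(p,m); Z=p["z_map"]; 
# gripper points: near depth, in tool frame
T=np.array(s["ee_pos"]); a=np.radians(s["ee_rot"][2]); tx=np.array([np.cos(a),np.sin(a),0]); ty=np.array([np.sin(a),-np.cos(a),0])
d=q-T; L=np.stack([d@tx,d@ty,-d[:,2]],1)
g=(np.abs(L[:,0])<25)&(L[:,2]<2)&(L[:,2]>-50)
print(g.sum(),np.percentile(L[g],[1,25,50,75,99],axis=0).round(1) if g.any() else "")
np.save("L.npy",L)
E
```

```text
time_s: 8.9
ee_pos: [534.4, -223.1, 121.5]
ee_rot: [180.0, -0.1, 16.5]
force: [-1.1, -0.6, 0.4]
gripper_width: 0.3
gripper_force: 0.0
time_s: 9.57
ee_pos: [534.1, -223.0, 120.9]
ee_rot: [-180.0, 0.0, 16.5]
force: [0.3, 0.6, -0.2]
gripper_width: 0.6
gripper_force: 0.0
[ 534.18921677 -223.0336785   120.93968348] 0.21092325203926435
191 [[ 15.4  -9.9 -49.9]
 [ 15.9  -5.2 -48.2]
 [ 17.1  -1.7 -45.8]
 [ 17.4   3.2 -43.1]
 [ 17.8   7.9 -39.4]]
```

View pics/w3.png

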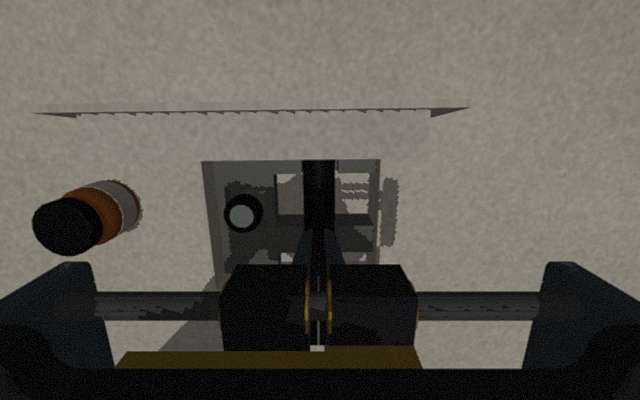

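```bash

python3 - <<'E'
from h import *
L=np.load("L.npy")
g=(np.abs(L[:,0])<30)&(np.abs(L[:,1])<25)&(L[:,2]>-160)&(L[:,2]<5)
z=L[g,2]; print(np.histogram(z,bins=range(-160,10,10)))
k=g&(L[:,2]>-60); i=np.argsort(-L[k,2])[:12]; print(L[k][i].round(1))
b=(np.abs(L[:,0])<45)&(np.abs(L[:,1])>30)&(np.abs(L[:,1])<100)&(L[:,2]<-60); i=np.argsort(-L[b,2])[:8]; print(L[b][i].round(1))
E
```

```text
(array([7021, 7559,  292,   52,   32,   33,  669,  317,  453,  339,  261,
        180,   11,    0,    0,    0]), array([-160, -150, -140, -130, -120, -110, -100,  -90,  -80,  -70,  -60,
        -50,  -40,  -30,  -20,  -10,    0]))
[[ 17.2  -5.8 -39. ]
 [ 17.3  -4.7 -39.3]
 [ 17.3   4.  -39.4]
 [ 17.3   3.4 -39.4]
 [ 17.4  -5.2 -39.6]
 [ 15.6   0.5 -39.8]
 [ 15.7  -1.8 -39.9]
 [ 16.9  -7.  -40. ]
 [ 16.9  -5.8 -40. ]
 [ 15.7   1.1 -40. ]
 [ 15.7  -0.  -40. ]
 [ 16.9   4.  -40. ]]
[[  28.3  -75.4 -117.4]
 [   5.    73.7 -117.5]
 [  36.1  -75.9 -117.5]
 [  30.5   73.2 -117.6]
 [  25.5  -74.8 -117.7]
 [  28.5  -74.8 -117.7]
 [  13.5   73.6 -117.8]
 [   6.7  -74.8 -117.8]]
```

Measured: the real fingertips are about 39 mm behind the reported TCP, and the body (at −117.5 against −79) shows the same shift, so the first close passed above the tube. I'll correct by that offset.

```bash

python3 -m pendant '{"translation":[[0,0,0],[0,0,0],[0,0,0],[0,0,0],[0,0,10],[0,0,15],[0,0,15],[0,0,10]],"roll":[0,0,0,0,0,0,0,0],"hand":[115,115,115,115,115,115,115,115]}' 25
python3 -m pendant '{"translation":[[0,0,10],[0,0,10],[0,0,10],[0,0,10],[0,0,8],[0,0,0],[0,0,0],[0,0,0]],"roll":[0,0,0,0,0,0,0,0],"hand":[115,115,115,115,115,115,115,115]}'
python3 -m pendant '{"translation":[[0,0,6],[0,0,6],[0,0,6],[0,0,6],[0,0,6],[0,0,0],[0,0,0],[0,0,0]],"roll":[0,0,0,0,0,0,0,0],"hand":[115,115,115,115,115,115,115,115]}'
```

```text
time_s: 10.28
ee_pos: [533.2, -222.6, 69.0]
ee_rot: [-179.9, 0.1, 16.5]
force: [0.0, 0.5, -0.3]
gripper_width: 49.1
gripper_force: 0.0
time_s: 10.95
ee_pos: [534.6, -223.2, 23.3]
ee_rot: [180.0, -0.0, 16.5]
force: [0.1, 0.1, -0.5]
gripper_width: 50.5
gripper_force: 0.0
time_s: 11.62
ee_pos: [534.3, -223.1, -7.0]
ee_rot: [180.0, -0.0, 16.5]
force: [0.2, -0.1, 0.6]
gripper_width: 50.1
gripper_force: 0.0
```

```bash

python3 -m pendant '{"translation":[[0,0,4],[0,0,4],[0,0,3],[0,0,0],[0,0,0],[0,0,0],[0,0,0],[0,0,0]],"roll":[0,0,0,0,0,0,0,0],"hand":[115,115,115,115,125,135,145,155]}'
python3 -m pendant '{"translation":[[0,0,0],[0,0,0],[0,0,0],[0,0,0],[0,0,0],[0,0,0],[0,0,0],[0,0,0]],"roll":[0,0,0,0,0,0,0,0],"hand":[165,175,190,220,255,255,255,255]}' 25
```

```text
time_s: 12.28
ee_pos: [534.3, -223.1, -17.9]
ee_rot: [180.0, -0.0, 16.5]
force: [1.0, 0.0, 0.0]
gripper_width: 36.5
gripper_force: 0.0
time_s: 12.95
ee_pos: [534.4, -223.1, -17.9]
ee_rot: [180.0, -0.0, 16.5]
force: [0.3, -1.0, 0.4]
gripper_width: 29.7
gripper_force: 25.0
```

```bash

python3 -m pendant '{"translation":[[0,0,-2],[0,0,-4],[0,0,-8],[0,0,-10],[0,0,-10],[0,0,-10],[0,0,-6],[0,0,0]],"roll":[0,0,0,0,0,0,0,0],"hand":[255,255,255,255,255,255,255,255]}' 30
python3 -m pendant '{"translation":[[-10,0,-4],[-15,0,-8],[-15,0,-10],[0,0,-10],[0,0,-10],[0,0,-10],[0,0,-8],[0,0,0]],"roll":[0,0,0,0,0,0,0,0],"hand":[255,255,255,255,255,255,255,255]}'
python3 - <<'E'
from h import *
F=[]
for i in range(6): p=env.grab_frame("wrist"); F.append(env.state()["force"])
print(np.mean(F,axis=0),env.state()["ee_pos"],env.state()["gripper_width"])
t=env.grab_frame("scene")
for n,p in(("w",p),("s",t)):
  for l in("barrel","eyepiece"):
    for r in env.regions_of(p,l)[:1]: print(n,l,r["score"],np.percentile(pts(p,r["pixels"]),[2,50,98],axis=0).round().tolist())
E
```

```text
time_s: 13.62
ee_pos: [535.5, -223.6, 34.2]
ee_rot: [179.9, -0.2, 16.5]
force: [0.0, 0.4, -2.7]
gripper_width: 29.2
gripper_force: 30.0
time_s: 14.28
ee_pos: [497.5, -235.0, 94.2]
ee_rot: [179.8, -0.2, 16.5]
force: [-0.6, -0.6, -1.5]
gripper_width: 29.2
gripper_force: 30.0
[ 0.0578432  -0.19734549 -2.06880199] [ 495.46987894 -234.03980312   91.21785455] 29.346321432250363
w barrel 0.61 [[458.0, -253.0, 150.0], [518.0, -227.0, 164.0], [551.0, -207.0, 166.0]]
w eyepiece 0.84 [[489.0, -174.0, 15.0], [507.0, -159.0, 55.0], [520.0, -142.0, 57.0]]
s barrel 0.76 [[505.0, -241.0, 138.0], [533.0, -225.0, 160.0], [551.0, -208.0, 165.0]]
s eyepiece 0.75 [[666.0, 10.0, -0.0], [682.0, 18.0, 53.0], [696.0, 35.0, 86.0]]
```

```bash

python3 -m pendant '{"translation":[[4,-14,0],[8,-28,0],[8,-28,0],[8,-28,0],[8,-28,0],[8,-28,0],[8,-28,0],[8,-28,0]],"roll":[0,0,0,0,0,0,0,0],"hand":[255,255,255,255,255,255,255,255]}'
python3 -m pendant '{"translation":[[8,-28,0],[8,-28,0],[8,-28,0],[8,-28,0],[8,-28,0],[8,-28,0],[8,-28,0],[3,-18.5,0]],"roll":[0,0,0,0,0,0,0,-0.1],"hand":[255,255,255,255,255,255,255,255]}'
python3 -m pendant '{"translation":[[0,0,0],[0,0,0],[0,0,0],[0,0,0],[0,0,0],[0,0,0],[0,0,0],[0,0,0]],"roll":[-0.036,0,0,0,0,0,0,0],"hand":[255,255,255,255,255,255,255,255]}'
python3 - <<'E'
from h import *
s=env.state(); print(s["ee_pos"],s["ee_rot"])
p=env.grab_frame("wrist"); t=env.grab_frame("top")
for n,p in(("w",p),("t",t)):
  for l,a,b in(("barrel",130,180),("vblock",8,20),("vblock",42,55)):
    for r in env.regions_of(p,l)[:1]:
      q=pts(p,r["pixels"]); q=q[(q[:,2]>a)&(q[:,2]<b)]
      if len(q)>10: print(n,l,a,r["score"],len(q),cv2.minAreaRect(q[:,:2].astype(np.float32)))
E
```

```text
time_s: 15.5
ee_pos: [493.1, -13.9, 92.0]
ee_rot: [-180.0, -0.0, 16.5]
force: [0.3, -0.8, -2.5]
gripper_width: 29.6
gripper_force: 30.0
time_s: 16.17
ee_pos: [489.0, 209.7, 92.0]
ee_rot: [-179.9, -0.1, 22.4]
force: [0.1, -0.3, -2.3]
gripper_width: 29.7
gripper_force: 30.0
time_s: 16.83
ee_pos: [489.5, 206.1, 92.0]
ee_rot: [180.0, -0.0, 24.2]
force: [-0.4, -0.2, -2.6]
gripper_width: 29.6
gripper_force: 30.0
[489.5117725  206.09449407  91.964084  ] [ 1.79996887e+02 -3.72325434e-03  2.42298922e+01]
w barrel 130 0.8 8866 ((489.3498229980469, 206.6709747314453), (113.42301177978516, 32.99911880493164), 24.24547576904297)
w vblock 8 0.68 4163 ((489.415283203125, 207.247802734375), (84.23027801513672, 110.12361907958984), 24.316017150878906)
w vblock 42 0.68 462 ((518.6071166992188, 220.34036254882812), (20.11322784423828, 60.03643035888672), 24.070621490478516)
t vblock 8 0.64 344 ((492.6723327636719, 170.44692993164062), (59.14422607421875, 41.29119873046875), 24.86275291442871)
t vblock 42 0.64 63 ((469.7933349609375, 173.47463989257812), (20.105884552001953, 15.408900260925293), 23.73542022705078)
```

```bash

python3 -m pendant '{"translation":[[0,-0.8,10],[0,0,16],[0,0,16],[0,0,16],[0,0,14],[0,0,10],[0,0,6],[0,0,0]],"roll":[0,0,0,0,0,0,0,0],"hand":[255,255,255,255,255,255,255,255]}'
python3 -m pendant '{"translation":[[0,0,3],[0,0,3],[0,0,2],[0,0,2],[0,0,0],[0,0,0],[0,0,0],[0,0,0]],"roll":[0,0,0,0,0,0,0,0],"hand":[255,255,255,255,255,255,255,255]}'
```

```text
time_s: 17.9
ee_pos: [488.1, 206.8, 2.4]
ee_rot: [-180.0, 0.2, 24.3]
force: [-0.1, -0.1, -2.5]
gripper_width: 29.2
gripper_force: 30.0
time_s: 18.57
ee_pos: [489.2, 207.2, -5.9]
ee_rot: [180.0, -0.0, 24.3]
force: [-0.2, -0.8, -2.8]
gripper_width: 29.7
gripper_force: 30.0
```

```bash

python3 -m pendant '{"translation":[[0,0,1],[0,0,0],[0,0,0],[0,0,1],[0,0,0],[0,0,0],[0,0,0],[0,0,0]],"roll":[0,0,0,0,0,0,0,0],"hand":[255,255,255,255,255,255,255,255]}'
python3 -m pendant '{"translation":[[0,0,0.7],[0,0,0],[0,0,0],[0,0,0],[0,0,0],[0,0,0],[0,0,0],[0,0,0]],"roll":[0,0,0,0,0,0,0,0],"hand":[255,255,255,255,255,255,255,255]}'
```

```text
time_s: 19.23
ee_pos: [489.8, 206.8, -7.3]
ee_rot: [179.9, -0.1, 24.3]
force: [-0.2, -4.2, 6.1]
gripper_width: 29.5
gripper_force: 30.0
time_s: 19.9
ee_pos: [490.0, 206.6, -7.6]
ee_rot: [179.9, -0.1, 24.3]
force: [-0.4, -4.8, 8.2]
gripper_width: 29.4
gripper_force: 30.0
```

```bash

python3 -m pendant '{"translation":[[0,0,0],[0,0,0],[0,0,0],[0,0,0],[0,0,0],[0,0,0],[0,0,0],[0,0,0]],"roll":[0,0,0,0,0,0,0,0],"hand":[175,165,155,145,130,115,115,115]}'
python3 -m pendant '{"translation":[[0,0,-6],[0,0,-12],[0,0,-16],[0,0,-18],[0,0,-18],[0,0,-18],[0,0,-18],[0,0,-14]],"roll":[0,0,0,0,0,0,0,0],"hand":[115,115,115,115,115,115,115,115]}'
python3 - <<'E'
from h import *
s=env.state(); print(s["ee_pos"],s["ee_rot"],s["force"])
p=env.grab_frame("wrist"); cv2.imwrite("pics/w5.png",p["frame"][:,:,::-1])
for l,a,b in(("barrel",35,75),("vblock",8,20)):
    for r in env.regions_of(p,l)[:1]:
      q=pts(p,r["pixels"]); q=q[(q[:,2]>a)&(q[:,2]<b)]
      if len(q)>10: print(l,a,r["score"],len(q),cv2.minAreaRect(q[:,:2].astype(np.float32)),np.percentile(q[:,2],[50,90,95]))
      if l=="barrel":
        d=q[:,:2]-[489.4,207.2]; c,sn=np.cos(np.radians(24.3)),np.sin(np.radians(24.3)); X=d@[c,sn]
        for k in range(-75,75,15):
          m=(X>k)&(X<k+15)
          if m.sum()>5: print(k,np.percentile(q[m,2],95).round(1),np.percentile((d@[-sn,c])[m],[3,97]).round(1))
E
```

```text
time_s: 20.57
ee_pos: [489.0, 207.2, -9.0]
ee_rot: [180.0, 0.0, 24.3]
force: [0.6, -0.7, -0.0]
gripper_width: 50.2
gripper_force: 0.0
time_s: 21.23
ee_pos: [489.5, 207.4, 113.2]
ee_rot: [180.0, -0.1, 24.3]
force: [-0.4, -0.0, -0.9]
gripper_width: 50.2
gripper_force: 0.0
[489.53564179 207.36840771 113.19819117] [ 1.79992034e+02 -1.13133122e-01  2.42812260e+01] [-0.37806526 -0.00513981 -0.9483362 ]
barrel 35 0.75 4911 ((483.1078796386719, 204.9838409423828), (127.16816711425781, 38.281494140625), 25.04129409790039) [64.56917163 67.06932956 68.83889912]
-75 71.3 [-17.1  17.7]
-60 70.2 [-16.8  17.2]
-45 66.9 [-13.3  13.8]
-30 66.6 [-13.7  13.6]
-15 67.0 [-13.5  13.3]
0 66.8 [-13.2  13.5]
15 66.9 [-13.8  13.9]
30 66.9 [-13.6  13.7]
45 66.7 [-13.4  13.4]
vblock 8 0.67 4556 ((489.808349609375, 207.35888671875), (83.3509292602539, 110.42060852050781), 24.139802932739258) [15.47693771 16.68775376 18.21476028]
```

View pics/w5.png

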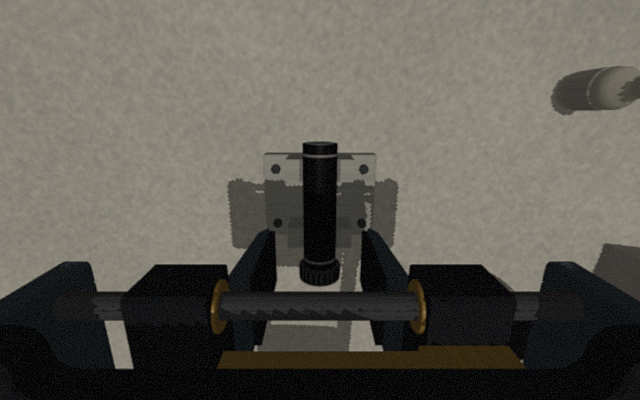

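```bash

python3 -m pendant '{"translation":[[0,0,-20],[0,15,-10],[0,28,0],[0,28,0],[0,28,0],[0,28,0],[0,28,0],[0,28,0]],"roll":[0,0,0,0,0,0,0,0],"hand":[255,255,255,255,255,255,255,255]}' 20
python3 -m pendant '{"translation":[[0,28,0],[0,28,0],[0,28,0],[0,28,0],[-2,28,0],[-2,28,0],[-2,28,0],[0,24,0]],"roll":[0,0,0,0,0,0,0,0],"hand":[255,255,255,255,255,255,255,255]}'
python3 -m pendant '{"translation":[[0,0,0],[0,0,0],[0,0,0],[0,0,0],[0,0,0],[0,0,0],[0,0,0],[0,0,0]],"roll":[0.1,0.027,0,0,0,0,0,0],"hand":[255,255,255,255,255,255,255,255]}'
python3 - <<'E'
from h import *
s=env.state(); print(s["ee_pos"],s["ee_rot"],s["gripper_width"])
for n in("top","scene"):
    p=env.grab_frame(n)
    for r in env.regions_of(p,"flap")[:1]:
        q=pts(p,r["pixels"]); d=q[:,:2]-[518.5,-202.5]; c,sn=np.cos(np.radians(17)),np.sin(np.radians(17)); X=d@[c,sn]; Y=d@[-sn,c]
        for k in range(60,220,20):
            m=(q[:,2]>k)&(q[:,2]<k+20)
            if m.sum()>5: print(n,r["score"],k,m.sum(),np.percentile(X[m],[5,50,95]).round(1),np.percentile(Y[m],[2,98]).round())
E
```

```text
time_s: 22.05
ee_pos: [563.8, 39.0, 139.7]
ee_rot: [-179.9, 0.1, 24.3]
force: [0.6, 0.0, -0.4]
gripper_width: 1.0
gripper_force: 0.0
time_s: 22.72
ee_pos: [648.8, -164.4, 139.3]
ee_rot: [-179.9, 0.1, 24.2]
force: [0.6, -0.2, 0.5]
gripper_width: 0.8
gripper_force: 0.0
time_s: 23.38
ee_pos: [649.3, -162.4, 141.3]
ee_rot: [180.0, -0.0, 17.0]
force: [-0.5, -0.3, -0.6]
gripper_width: 0.1
gripper_force: 0.0
[ 649.33056921 -162.38298313  141.29953625] [ 1.79990311e+02 -1.02230740e-03  1.70423634e+01] 0.08258276947356336
scene 0.64 60 41 [77.1 78.7 79.6] [-79.  43.]
scene 0.64 80 49 [79.3 80.6 81.8] [-79.  41.]
scene 0.64 100 47 [81.7 83.  84.1] [-80.  33.]
scene 0.64 120 46 [83.8 85.3 86.4] [-79.  13.]
scene 0.64 140 28 [86.  87.7 88.8] [-80. -53.]
scene 0.64 160 31 [88.1 89.7 90.9] [-80. -56.]
scene 0.64 180 23 [90.2 91.9 93.1] [-79. -63.]
scene 0.64 200 359 [73.6 78.  93.1] [-77.  35.]
```

```bash

python3 -m pendant '{"translation":[[-10,0,4],[-10,0,4],[-9,0,0],[-7,0,0],[-6,0,0],[0,0,0],[0,0,0],[0,0,0]],"roll":[0,0,0,0,0,0,0,0],"hand":[255,255,255,255,255,255,255,255]}'
python3 -m pendant '{"translation":[[-10,0,0],[-10,0,1],[-10,0,1],[-9,0,3],[-9,0,3.3],[-9.6,0,3.7],[0,0,0],[0,0,0]],"roll":[0,0,0,0,0,0,0,0],"hand":[255,255,255,255,255,255,255,255]}'
python3 - <<'E'
from h import *
s=env.state(); print(s["ee_pos"],s["force"])
p=env.grab_frame("scene")
for r in env.regions_of(p,"flap")[:1]:
        q=pts(p,r["pixels"]); d=q[:,:2]-[518.5,-202.5]; c,sn=np.cos(np.radians(17)),np.sin(np.radians(17)); X=d@[c,sn]
        for k in range(60,220,20):
            m=(q[:,2]>k)&(q[:,2]<k+20)
            if m.sum()>5: print(r["score"],k,m.sum(),np.percentile(X[m],[5,50,95]).round(1))
E
```

```text
time_s: 24.25
ee_pos: [609.6, -175.0, 133.6]
ee_rot: [180.0, -0.0, 17.0]
force: [0.2, -0.1, 0.2]
gripper_width: 0.2
gripper_force: 0.0
time_s: 24.92
ee_pos: [553.2, -192.0, 121.0]
ee_rot: [-180.0, 0.0, 17.0]
force: [0.7, -0.6, -0.3]
gripper_width: 0.5
gripper_force: 0.0
[ 553.23481575 -191.99125968  121.04623036] [ 0.72211122 -0.60436325 -0.31749649]
0.67 60 782 [65.2 70.6 75.7]
0.67 80 951 [52.3 58.3 64.6]
0.67 100 966 [40.  45.8 51.8]
0.67 120 336 [27.2 34.9 39.3]
0.67 140 204 [14.1 21.2 26.4]
0.67 160 316 [-13.4   6.   12.8]
0.67 180 153 [-7.6 -3.3  0.6]
```

```bash

python3 -m pendant '{"translation":[[-8,0,6],[-8,0,6],[-8,0,6],[-6,0,7.6],[-6,0,7.7],[-7,0,7.7],[-4.5,0,9],[-4.5,0,9]],"roll":[0,0,0,0,0,0,0,0],"hand":[255,255,255,255,255,255,255,255]}'
python3 -m pendant '{"translation":[[-4,0,8],[-4,0,8],[-4,0,5],[-4,0,3],[-3,0,2],[0,0,0],[0,0,0],[0,0,0]],"roll":[0,0,0,0,0,0,0,0],"hand":[255,255,255,255,255,255,255,255]}'
```

```text
time_s: 25.68
ee_pos: [503.7, -207.1, 61.3]
ee_rot: [-180.0, 0.0, 17.0]
force: [1.1, 0.0, 0.6]
gripper_width: 0.6
gripper_force: 0.2
time_s: 26.35
ee_pos: [486.7, -212.7, 36.6]
ee_rot: [180.0, -0.0, 17.0]
force: [-0.2, -0.3, -0.2]
gripper_width: 0.6
gripper_force: 0.0
```

```bash

python3 -m pendant '{"translation":[[-5,0,2],[-5,0,2],[-4,0,2],[0,0,2],[0,0,1.5],[0,0,1],[0,0,0],[0,0,0]],"roll":[0,0,0,0,0,0,0,0],"hand":[255,255,255,255,255,255,255,255]}'
python3 -m pendant '{"translation":[[0,0,0.7],[0,0,0],[0,0,0.7],[0,0,0],[0,0,0.6],[0,0,0],[0,0,0],[0,0,0]],"roll":[0,0,0,0,0,0,0,0],"hand":[255,255,255,255,255,255,255,255]}'
```

```text
time_s: 27.02
ee_pos: [472.9, -216.6, 25.8]
ee_rot: [180.0, -0.0, 17.0]
force: [-0.2, 0.0, 1.1]
gripper_width: 0.4
gripper_force: 0.4
time_s: 27.68
ee_pos: [473.0, -216.8, 25.4]
ee_rot: [180.0, -0.0, 17.0]
force: [-3.4, 0.9, 11.6]
gripper_width: 0.1
gripper_force: 6.2
```

```bash

python3 -m pendant '{"translation":[[0,0,0.7],[0,0,0],[0,0,0.5],[0,0,0],[0,0,0],[0,0,0],[0,0,0],[0,0,0]],"roll":[0,0,0,0,0,0,0,0],"hand":[255,255,255,255,255,255,255,255]}'
python3 -m pendant '{"translation":[[0,0,-5],[0,0,-10],[0,0,-20],[0,0,-30],[0,0,-30],[0,0,-25],[0,0,0],[0,0,0]],"roll":[0,0,0,0,0,0,0,0],"hand":[255,255,255,255,255,255,255,255]}'
python3 - <<'E'
from h import *
s=env.state(); print(s["ee_pos"],s["force"])
c,sn=np.cos(np.radians(17)),np.sin(np.radians(17))
for n in("scene","wrist","top"):
    p=env.grab_frame(n)
    q=pts(p,np.ones((400,640),bool)); d=q[:,:2]-[518.5,-202.5]; X=d@[c,sn]; Y=d@[-sn,c]
    for k in range(-90,90,15):
        m=(X>k)&(X<k+15)&(abs(Y)<75)&(q[:,2]<100)
        if m.sum()>5: print(n,k,m.sum(),np.percentile(q[m,2],[10,50,90]).round(1))
    if n=="scene": cv2.imwrite("pics/s9.png",cv2.resize(p["frame"][190:370,140:340],(600,540))[:,:,::-1])
E
```

```text
time_s: 28.35
ee_pos: [473.1, -216.8, 25.1]
ee_rot: [179.9, -0.1, 17.0]
force: [-5.9, 2.2, 19.1]
gripper_width: 0.5
gripper_force: 9.5
time_s: 29.02
ee_pos: [473.9, -217.1, 144.2]
ee_rot: [179.8, -0.2, 17.0]
force: [0.0, -0.5, -0.9]
gripper_width: 0.6
gripper_force: 0.0
[ 473.94006424 -217.05077574  144.19723813] [ 0.02698887 -0.46627925 -0.93755916]
scene -90 128 [61.2 62.4 63.7]
scene -75 659 [61.3 62.8 64.2]
scene -60 677 [61.4 62.9 64.5]
scene -45 684 [61.3 62.9 64.3]
scene -30 684 [61.3 62.9 64.6]
scene -15 704 [61.3 62.9 64.3]
scene 0 699 [61.2 62.8 64.3]
scene 15 712 [61.3 62.9 64.3]
scene 30 719 [61.2 62.8 64.4]
scene 45 716 [61.2 63.  64.5]
scene 60 1245 [10.  61.6 64. ]
scene 75 702 [-2.3 -0.5  2.3]
wrist -90 197 [64.  64.8 65.7]
wrist -75 2261 [64.1 65.  65.8]
wrist -60 2363 [64.1 65.  65.8]
wrist -45 2483 [64.  64.9 65.8]
wrist -30 2570 [64.  64.9 65.8]
wrist -15 2713 [64.  64.9 65.8]
wrist 0 2835 [64.  64.9 65.8]
wrist 15 2878 [63.9 64.9 65.7]
wrist 30 3202 [63.9 64.8 65.8]
wrist 45 3186 [63.9 64.8 65.7]
wrist 60 3466 [63.9 64.8 65.7]
wrist 75 1033 [ 0.5  2.  64.5]
top -90 108 [-0.2  2.7 54.2]
top -75 108 [62.  64.9 67.7]
top -60 80 [63.1 65.7 68.2]
top -45 85 [62.3 65.  68. ]
top -30 79 [62.2 64.5 67.7]
top -15 83 [62.  65.  68.2]
top 0 80 [61.8 64.5 67. ]
top 15 141 [62.3 65.4 68.1]
top 30 282 [62.4 65.  67.8]
top 45 381 [62.7 65.2 67.9]
top 60 408 [62.3 65.3 68.3]
top 75 81 [60.9 64.6 68.3]
```

View pics/s9.png

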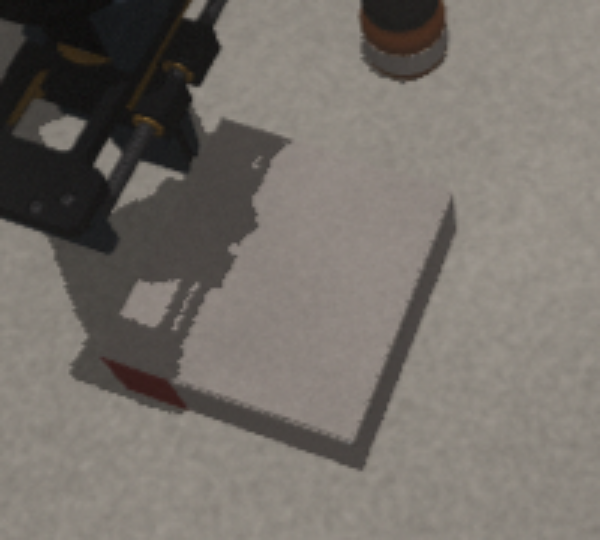

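```bash

python3 -m pendant '{"translation":[[5,-14,0],[9.3,-27,0],[9.3,-27,0],[9.3,-27,0],[9.3,-27,0],[9.3,-27,0],[9.3,-27,0],[9.3,-27,0]],"roll":[0,0,0,0,0,0,0,0],"hand":[255,255,255,255,255,255,255,255]}'
python3 -m pendant '{"translation":[[9.3,-27,0],[9.3,-27,0],[9.3,-27,0],[9.3,-27,0],[9.3,-27,0],[9.3,-27,0],[9.3,-27,0],[4,-9,0]],"roll":[0,0,0,0,0,0,0,-0.1],"hand":[255,255,255,255,255,255,255,255]}'
python3 -m pendant '{"translation":[[0,0,0],[0,0,0],[0,0,10],[0,0,20],[0,0,20],[0,0,10],[0,0,0],[0,0,0]],"roll":[-0.027,0,0,0,0,0,0,0],"hand":[255,255,255,255,255,255,255,255]}'
```

```text
time_s: 29.83
ee_pos: [479.4, -0.6, 141.1]
ee_rot: [-179.9, 0.2, 17.0]
force: [0.1, 1.2, 0.2]
gripper_width: 0.5
gripper_force: 0.0
time_s: 30.5
ee_pos: [487.8, 210.7, 140.9]
ee_rot: [-179.9, 0.1, 23.0]
force: [0.9, 0.5, -0.3]
gripper_width: 0.2
gripper_force: 0.0
time_s: 31.17
ee_pos: [488.3, 207.0, 81.9]
ee_rot: [180.0, 0.1, 24.2]
force: [0.1, 0.5, 0.9]
gripper_width: 0.2
gripper_force: 0.0
```

```bash

python3 -m pendant '{"translation":[[0.5,0,10],[0,0,12],[0,0,12],[0,0,8],[0,0,5],[0,0,3],[0,0,0],[0,0,0]],"roll":[0,0,0,0,0,0,0,0],"hand":[255,255,255,255,255,255,255,255]}'
python3 -m pendant '{"translation":[[0,0,1],[0,0,0],[0,0,1],[0,0,0],[0,0,1],[0,0,0],[0,0,0],[0,0,0]],"roll":[0,0,0,0,0,0,0,0],"hand":[255,255,255,255,255,255,255,255]}'
```

```text
time_s: 31.83
ee_pos: [489.5, 207.9, 32.9]
ee_rot: [180.0, -0.0, 24.3]
force: [-0.0, 0.4, 0.5]
gripper_width: 0.5
gripper_force: 0.0
time_s: 32.5
ee_pos: [489.1, 207.7, 29.5]
ee_rot: [180.0, 0.0, 24.3]
force: [-0.3, -0.1, 0.2]
gripper_width: 0.4
gripper_force: 0.0
```

```bash

python3 -m pendant '{"translation":[[0,0.4,0.8],[0,0,0],[0,0,0.8],[0,0,0],[0,0,0.7],[0,0,0],[0,0,0],[0,0,0]],"roll":[0,0,0,0,0,0,0,0],"hand":[255,255,255,255,255,255,255,255]}'
python3 -m pendant '{"translation":[[0,0,0.5],[0,0,0],[0,0,0],[0,0,0],[0,0,0],[0,0,0],[0,0,0],[0,0,0]],"roll":[0,0,0,0,0,0,0,0],"hand":[255,255,255,255,255,255,255,255]}'
```

```text
time_s: 33.17
ee_pos: [489.3, 207.4, 27.3]
ee_rot: [180.0, -0.0, 24.3]
force: [-0.0, -0.2, 1.0]
gripper_width: 0.9
gripper_force: 0.4
time_s: 33.83
ee_pos: [489.4, 207.4, 27.2]
ee_rot: [180.0, -0.0, 24.3]
force: [-0.6, -0.1, 5.8]
gripper_width: 0.4
gripper_force: 2.7
```

```bash

python3 -m pendant '{"translation":[[0,0,0.4],[0,0,0],[0,0,0],[0,0,0],[0,0,0],[0,0,0],[0,0,0],[0,0,0]],"roll":[0,0,0,0,0,0,0,0],"hand":[255,255,255,255,255,255,255,255]}'
python3 - <<'E'
from h import *
F=[]
for i in range(12): p=env.grab_frame("wrist" if i==11 else "scene"); F.append(env.state()["force"])
print(np.mean(F,axis=0),np.array(F)[:,2].round(1),env.state()["ee_pos"])
r=env.regions_of(p,"barrel")
for x in r[:1]:
    q=pts(p,x["pixels"]); q=q[(q[:,2]>35)&(q[:,2]<75)]; print(x["score"],np.percentile(q,[2,50,98],axis=0).round(1).tolist())
p=env.grab_frame("scene")
for l in("barrel","eyepiece","cleaner","stain_jar","flap"):
    for x in env.regions_of(p,l)[:1]: q=pts(p,x["pixels"]); print(l,x["score"],np.percentile(q,[2,50,98],axis=0).round().tolist())
E
```

```text
time_s: 34.5
ee_pos: [489.4, 207.4, 27.1]
ee_rot: [180.0, -0.0, 24.3]
force: [-1.6, -0.6, 7.6]
gripper_width: 0.8
gripper_force: 3.9
[-1.59730266 -1.05737888  7.79966655] [7.4 7.7 8.2 7.6 7.4 8.6 8.2 8.1 7.3 8.  8.1 7.1] [489.41980696 207.43882401  27.14928774]
barrel 0.86 [[428.0, 163.0, 43.0], [481.0, 189.0, 58.0], [540.0, 225.0, 69.0]]
eyepiece 0.58 [[664.0, 10.0, 2.0], [682.0, 19.0, 53.0], [696.0, 58.0, 86.0]]
cleaner 0.95 [[665.0, 10.0, 0.0], [682.0, 19.0, 53.0], [696.0, 38.0, 86.0]]
stain_jar 0.83 [[434.0, -43.0, 7.0], [464.0, -25.0, 66.0], [483.0, 6.0, 77.0]]
flap 0.76 [[435.0, -286.0, 60.0], [521.0, -208.0, 63.0], [599.0, -121.0, 65.0]]
```

```bash

python3 -m pendant '{"translation":[[-0.2,0,0.4],[0,0,0],[0,0,0],[0,0,0],[0,0,0],[0,0,0],[0,0,0],[0,0,0]],"roll":[0,0,0,0,0,0,0,0],"hand":[255,255,255,255,255,255,255,255]}'
python3 - <<'E'
from h import *
F=[]
for i in range(12): env.grab_frame("scene"); F.append(env.state()["force"])
print(np.mean(F,axis=0),np.std(F,axis=0),env.state()["ee_pos"])
E
```

```text
time_s: 36.12
ee_pos: [489.5, 207.4, 27.1]
ee_rot: [180.0, -0.1, 24.3]
force: [-1.8, -1.0, 10.4]
gripper_width: 0.3
gripper_force: 5.0
[-2.43671243 -0.77323015 10.21065211] [0.55794052 0.47310765 0.62859952] [489.41939259 207.4146357   27.09843699]
```

```bash

python3 -m pendant '{"translation":[[-0.3,0,0],[0,0,0],[0,0,0],[0,0,0],[0,0,0],[0,0,0],[0,0,0],[0,0,0]],"roll":[0,0,0,0,0,0,0,0],"hand":[255,255,255,255,255,255,255,255]}'
python3 - <<'E'
from h import *
F=[]
for i in range(12): env.grab_frame("scene"); F.append(env.state()["force"])
print(np.mean(F,axis=0),np.std(F,axis=0),env.state()["ee_pos"])
E
```

```text
time_s: 37.38
ee_pos: [489.4, 207.4, 27.1]
ee_rot: [180.0, -0.1, 24.3]
force: [-1.7, -0.9, 9.6]
gripper_width: 0.6
gripper_force: 4.7
[-1.54394888 -0.72789831  9.48833819] [0.60304045 0.53592866 0.53529087] [489.44894223 207.46274861  27.1142274 ]
```

Moving back along the tube reduces the sideways force, so I'll make one more correction and add the last bit of press.

```bash

python3 -m pendant '{"translation":[[-0.5,0,0.15],[0,0,0],[0,0,0],[0,0,0],[0,0,0],[0,0,0],[0,0,0],[0,0,0]],"roll":[0,0,0,0,0,0,0,0],"hand":[255,255,255,255,255,255,255,255]}'
python3 - <<'E'
from h import *
F=[]
for i in range(12): env.grab_frame("scene"); F.append(env.state()["force"])
f=np.mean(F,axis=0); print(f,env.state()["ee_pos"])
if 9<f[2]<11.2 and np.hypot(*f[:2])<2: print(env.job_done())
E
```

```text
time_s: 38.65
ee_pos: [489.5, 207.4, 27.1]
ee_rot: [180.0, -0.2, 24.3]
force: [-1.3, 0.3, 9.9]
gripper_width: 0.4
gripper_force: 4.7
[-1.02476138 -0.262379    9.42465061] [489.45722829 207.43452436  27.11363557]
the job is handed in; nothing more can be done
None
```

The barrel lies centred and level in the V-block, the carton flap is shut flat, and the arm is still pressing down on mid-barrel at about 9.4 N with about 1 N sideways. I handed the job in at about 39 s. The cleaner and stain jar read where they started; the eyepiece was last seen in place after the lift-out and is now under the flap.

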